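# Restack test plates on the slanted sample rack

### The arm

A 7-joint arm with a two-finger parallel gripper is mounted at the origin on the work surface. World frame = base frame: x ahead of the robot, y to its left, z up, the work surface at z = 0. Lengths are in m, angles in rad, forces in N, time in s.
With the tool pointing down it reaches from about 0.425 to 0.925 m from the base axis. Payload 6.8 kg.
Tool frame: the origin (TCP) lies between the finger pads; the fingertips stand 22 mm ahead of it and the grasp point (between the pads) lies 3 mm ahead of it; z points along the fingers, y is the direction in which the jaws open and shut (so a half turn about z gives the same grasp; the last joint's range is limited). The gripper opens to 85 mm and grips with 20 to 120 N. Pads are 22 mm wide; open, the fingers measure 114 mm over their backs; the gripper's body (76 mm by 85 mm) begins 54 mm behind the grasp point. The pads swing forward as they close: fully open they stand 13 mm farther back than shut.
Start: joints at [-1.395, 0.477, 0.022, 1.555, -0.011, 1.109, -0.083], TCP at [0.189, 0.648, 0.253] pointing down, gripper open.
Joint ranges: [-2.96, 2.96], [-0.34, 2.1], [-1.41, 1.46], [0.24, 2.44], [-1.37, 4.51], [0.17, 1.92], [-2.96, 2.96]. Speed limits (rad/s): [2.39, 2.39, 3.14, 3.14, 3.14, 3.14, 3.14].

### API

Orientations are given as a unit quaternion [w, x, y, z].
In Python, from station import bot gives the robot as it stands. The module is installed in compiled form; this text tells all that it offers.
- The arm moves only by the tool drive_tool, never from a script. Its argument "series" is one flat list of numbers, 7 for each row, row after row: the opening, from -1 (shut) to 1 (fully open), then the shift along the tool's x, y, z in mm, then the turn, a rotation vector about the tool's x, y, z in rad. In form: [jaw, x, y, z, wx, wy, wz, jaw, x, y, z, wx, wy, wz, ...]. A call has 1 to 12 rows; each row shifts and turns the commanded pose from where the row before left it, along the tool's axes as they then stand; what a row does not reach is not made up. A row lasts 1/8 s, in which the tool goes at most 62.5 mm and 10.7 degrees, less where a joint would pass 70% of its speed; a pose out of reach is approached as far as the arm can. A call with a gripper value outside its range is refused whole. The fingers move at their own pace and stop on an object; "force" is the grip in N (left out, the last holds). Time passes only in rows, so rows that do not move let the fingers close. It gives the time, the measured TCP pose, the force and the opening at its end, in the units of the state.
- bot.get_obs(): the state, without advancing time (a new reading comes with each control period).
- bot.read_camera(name): name is "side" or "top" or "wrist"; returns a dict with "pixels" (400x640x3 uint8, blue, green, red), "camera_matrix" (3x3 intrinsics, pixels), "distortion" ([k1, k2, p1, p2, k3] as OpenCV has them; the pictures are not rectified), "rvec" (rotation vector, rad) and "tvec" (3), from world to camera coordinates, as OpenCV has them. Camera axes: x right, y down, z forward; pixel columns grow to the right and rows downward; lengths in m; the calibration is good to about 2 mm. A picture is of the moment at which its call begins. There is no depth.
- bot.hand_in(): hands the job in, once; it reports no verdict.
The state is a dict: "t": time; "q": joint angles; "joint_vel": joint speeds; "joint_torque": joint torques, N m; "eef_pos": TCP position; "tool_rot": TCP orientation; "contact_force": force on the tool from outside, world axes, zero at the start; "torque": the same for the moment, N m; "gripper_width": opening from 0.0 (shut) to 1.0 (fully open).
Only numpy, scipy, OpenCV 4.12 (cv2) and the standard library are available. Lean on these libraries where they do the work, as an engineer would, in place of code of your own. Each camera call takes 0.05 s, during which the arm holds its last target. There are 200 camera calls.

### The job

Add the two loose sample plates to the pile on the slanted rack, the dark wooden one first and then the blue one on top of it: each must lie flat on what is below it, square and centred across the rack, with its lower short edge up against the backstop. Nobody knows how high the pile is, so keep hold of each plate, parallel to the slope, until you feel it touch the pile, and only then let go; do not drop the plates or press them down hard. Leave the white coupling, the brass weight and the screwdriver where they are.

Things in the scene. Friction and masses are not known exactly. Their poses are not given: they have to be found in the camera images.
- board: Dark brown hardwood plate, loose, flat on the bench: 110 (its x) x 56 (its y) x 14 mm thick, about 0.08 kg. Origin: centre of its underside, z up. It can be gripped across its 56 mm width.
- blue: Blue plastic plate, loose, flat on the bench, same size as the wooden one: 110 (x) x 56 (y) x 14 mm, about 0.13 kg. Origin: centre of its underside, z up.
- deck: Sloping top of the fixed fibreboard rack, tilted 20 degrees, low end towards the robot, 150 x 100 mm, no side walls. Origin: on the deck surface, mid-way along the line where it meets the backstop, 52 mm above the bench. x runs up the slope (deck: 0 to 150 mm), y along the backstop, z square to the deck. A plate well placed has its origin at x = 55, y = 0 mm in this frame.
- stop_top (a point): Middle of the top edge of the grey backstop, on the face that plates lean on. The backstop is square to the deck at its low end: 100 mm wide, 12 mm thick, 90 mm high above the deck. Plates do not reliably slide down to it by themselves: they have to be brought against it.
- pile_foot (a point): Point on the deck under the middle of the pile (deck frame x = 54.5, y = 0, z = 0), not the pile's top. The pile: black and green boards held captive on soft rubber pads (it gives about 1 mm per 4 N), 106 mm up the slope by 46 mm across, its flat top parallel to the deck at an unknown height of 8 to 40 mm above it, different every time.
- coupling: White plastic pipe coupling standing upright, loose, 48 mm diameter, 50 mm high. Origin: centre of its underside. To be left alone.
- brass_weight: Brass cylinder standing upright, loose, 40 mm diameter, 35 mm high. Origin: centre of its underside. To be left alone.
- driver: Screwdriver lying on the bench, loose. Origin: under its middle, x along its length. To be left alone.
Not all that is in view belongs to the job. Several things look just like the blue: the one meant starts nearest to the robot's base. What is shaped like the board but red is not meant.

How it is judged:
By the outcome, as a careful person would: the job done as asked, in the order asked, and still so for the second after the job is handed in, with the robot touching nothing.
It also fails if it takes over 64 s, if anything falls off the work surface, if the arm or the gripper's body presses on something with over 40 N, if the wrist force passes 120 N, or if a joint passes its speed limit or range.

## Working session

There is one attempt and no reset: what is moved stays moved. The work goes in short steps, Python scripts to look and compute and a tool call to move; the robot and the scene stay as the last step left them, time stands still between calls to the robot, and variables do not carry over. Pictures are saved under pics/ and viewed, about 8 in all and at most 12, crops included, and the job is handed in when it is done.

Besides the shell and the picture viewer there is one more tool, called after "Call:" as name(argument=value, ...) on one line, values as JSON. drive_tool: Moves the arm, as the interface text tells. Its arguments: {"type":"object","properties":{"series":{"type":"array"},"force":{"type":"number"}},"required":["series"]}

```bash
mkdir -p pics; python3 - <<'E'
from station import bot
import cv2,pickle,numpy as np
o=bot.get_obs(); print(o)
c={n:bot.read_camera(n) for n in("side","top","wrist")}
pickle.dump(c,open('c0.pkl','wb'))
for n in c:
  R=cv2.Rodrigues(np.array(c[n]['rvec'],float))[0]; print(n,-R.T@np.ravel(c[n]['tvec']),R[2],np.ravel(c[n]['camera_matrix'])[[0,2,4,5]],c[n]['distortion'])
  cv2.imwrite(f'pics/{n}0.png',c[n]['pixels'])
E
```

```text
{'t': 0.0, 'q': array([-1.39510327,  0.47780301,  0.02235919,  1.55647552, -0.01146366,
        1.109282  , -0.08314867]), 'joint_vel': array([ 2.16709927e-04, -3.23417064e-04,  5.75295737e-04,  6.13381902e-04,
        1.58660264e-03,  4.77024660e-04,  8.42748273e-05]), 'joint_torque': array([-5.93523805e-05, -5.96451402e+01,  1.60839681e+00, -2.81195372e+01,
        1.25955881e-02,  9.26632143e-03, -3.60614067e-06]), 'eef_pos': array([0.18887615, 0.64745447, 0.25231395]), 'tool_rot': array([-4.11029204e-05,  1.41434825e-01,  9.89947142e-01, -9.18872004e-04]), 'contact_force': array([-0.52074153, -0.23633617,  0.25746484]), 'torque': array([0.00464556, 0.02788282, 0.04547971]), 'gripper_width': 0.9970843175834624}
side [ 0.1021848  -0.5402913   0.79790018] [ 0.46403675  0.48262786 -0.74279219] [373.27446187 314.66911496 373.27446187 206.88218572] [-0.02739988  0.          0.          0.          0.        ]
top [ 0.45782799 -0.0866623   1.08046515] [ 0.07290014 -0.02476789 -0.99703165] [386.42158907 325.75072202 386.42158907 201.94001455] [0.00345216 0.         0.         0.         0.        ]
wrist [0.11899138 0.66768439 0.37321439] [ 0.27666887 -0.08271661 -0.95739872] [305.70801881 318.04487134 305.70801881 201.24049666] [-0.04541856  0.          0.          0.          0.        ]
```

View pics/top0.png

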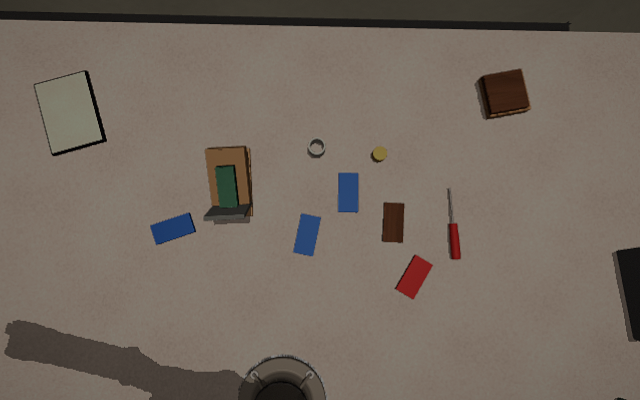

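View pics/side0.png

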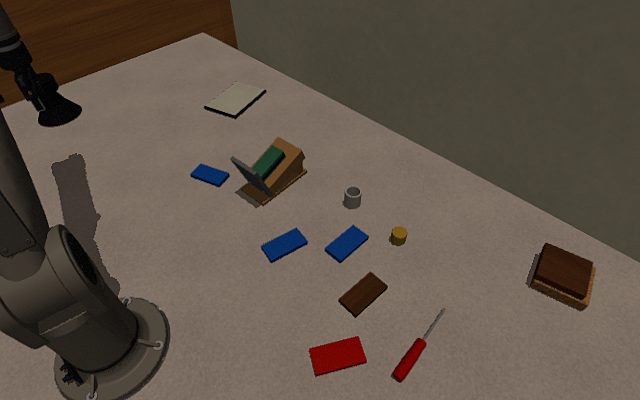

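The top view shows blue plates at (173,228), (307,234) and (348,192). The wooden board is at (393,222), with a red lookalike at (414,276) and a large wooden block at (505,93). The rack is near (230,185), with its grey backstop near (228,212) and the green pile top at (227,187). Next I'll measure them.

```bash
cat > h.py <<'E'
import cv2,numpy as np,pickle
def ray(c,px):
    K=np.array(c['camera_matrix'],float).reshape(3,3);d=np.ravel(c['distortion']).astype(float)
    u=cv2.undistortPoints(np.array(px,float).reshape(-1,1,2),K,d).reshape(-1,2)
    R=cv2.Rodrigues(np.array(c['rvec'],float))[0];C=-R.T@np.ravel(c['tvec'])
    return C,np.c_[u,np.ones(len(u))]@R
def onz(c,px,z):
    C,D=ray(c,px);return C+D*((z-C[2])/D[:,2])[:,None]
def onplane(c,px,p,n):
    C,D=ray(c,px);return C+D*(((p-C)@n)/(D@n))[:,None]
def proj(c,P):
    return cv2.projectPoints(np.array(P,float).reshape(-1,3),np.array(c['rvec'],float),np.array(c['tvec'],float),np.array(c['camera_matrix'],float).reshape(3,3),np.ravel(c['distortion']).astype(float))[0].reshape(-1,2)
def mask(img,lo,hi):
    return cv2.inRange(cv2.cvtColor(img,cv2.COLOR_BGR2HSV),lo,hi)
def blobs(m,amin=150):
    return [k for k in cv2.findContours(m,cv2.RETR_EXTERNAL,cv2.CHAIN_APPROX_NONE)[0] if cv2.contourArea(k)>amin]
def rectxy(c,k,z):
    w=onz(c,k.reshape(-1,2),z)[:,:2]
    (x,y),(a,b),t=cv2.minAreaRect((w*1000).astype(np.float32))
    if a<b:a,b,t=b,a,t+90
    return np.round([x,y,a,b,(t+90)%180-90],1)
BL=((105,150,60),(125,255,255));WD=((0,60,20),(14,255,110));RD=((0,200,120),(6,255,255));GR=((65,60,30),(90,255,255))
E
python3 - <<'E'
from h import *
c=pickle.load(open('c0.pkl','rb'))
for n in('top','side'):
  im=c[n]['pixels']
  print(n,[im[v,u].tolist() for u,v in ([(393,222),(307,234),(227,187),(228,212)] if n=='top' else [(363,294),(285,246),(268,160),(250,172)])])
  for nm,r in(('blue',BL),('wood',WD)):
    for k in blobs(mask(im,*r)):
      m=k.reshape(-1,2).mean(0).round(); print(nm,m,rectxy(c[n],k,.014),rectxy(c[n],k,.007))
t=c['top']['pixels'][135:235,190:270];s=c['side']['pixels'][125:215,215:325]
w=c['top']['pixels'][195:275,290:410]
for nm,i in(('a',t),):pass
a=cv2.resize(t,(400,500),interpolation=2);b=cv2.resize(s,(400,327),interpolation=2)
d=np.zeros((500,800,3),np.uint8);d[:,:400]=a;d[:327,400:]=b;d[327:,400:]=cv2.resize(w,(400,173))
cv2.imwrite('pics/crop.png',d)
E
```

```text
top [[21, 37, 63], [115, 71, 42], [51, 69, 42], [37, 41, 42]]
blue [307. 235.] [445.8 -61.5 106.4  53.  -11.3] [445.8 -61.3 107.1  53.4 -11.3]
blue [172. 228.] [459.5 304.4 108.1  53.8 -70.8] [459.5 307.  108.8  54.1 -70.8]
blue [348. 192.] [ 5.642e+02 -1.749e+02  1.061e+02  5.020e+01  3.000e-01] [ 5.649e+02 -1.755e+02  1.068e+02  5.060e+01  3.000e-01]
wood [393. 222.] [ 481.9 -300.   108.7   57.3   -3.4] [ 482.1 -301.4  109.4   57.7   -3.4]
wood [504.  94.] [ 851.2 -618.8  135.5  129.7  -78.5] [ 853.8 -622.3  136.4  130.6  -78.5]
side [[16, 31, 55], [97, 43, 5], [40, 60, 29], [47, 49, 49]]
blue [283. 244.] [445.6 -65.1 109.4  54.4 -12. ] [448.6 -60.8 110.4  54.9 -12. ]
blue [346. 242.] [ 5.637e+02 -1.779e+02  1.088e+02  5.470e+01 -4.000e-01] [ 5.678e+02 -1.747e+02  1.098e+02  5.520e+01 -4.000e-01]
blue [209. 174.] [459.7 300.8 107.5  54.  -69.8] [462.9 308.3 108.5  54.4 -69.8]
wood [409. 359.] [ 431.9 -471.7  109.    26.9    3.6] [ 434.8 -471.1  110.    27.2    3.6]
wood [361. 295.] [ 480.2 -304.   115.6   60.5   -2.7] [ 483.5 -301.9  116.7   61.    -2.7]
wood [559. 279.] [ 860.6 -619.3  164.7  122.9    9.8] [ 867.4 -620.   166.2  124.     9.8]
wood [ 8. 89.] [ 188.1 1397.   412.2   91.    75.9] [ 188.9 1414.2  415.9   91.8   75.9]
wood [120.  28.] [ 597.8 1643.7 1653.2  981.4  -49.8] [ 602.2 1663.2 1668.   990.2  -49.8]
```

View pics/crop.png

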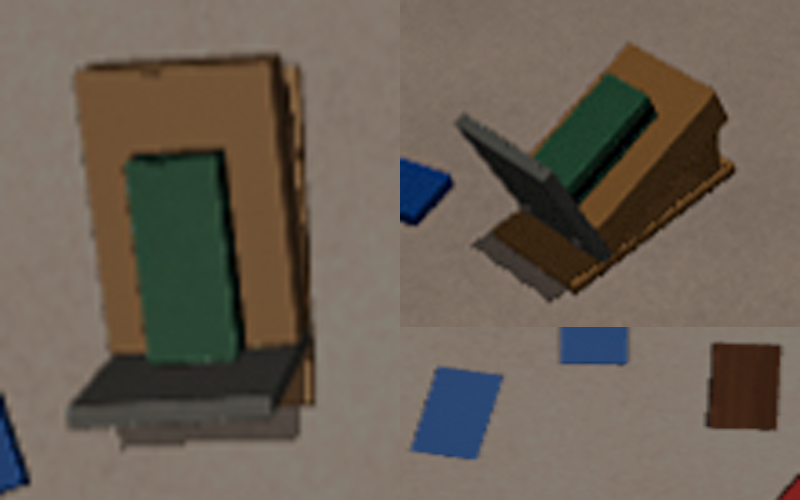

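```bash
cat >> h.py <<'E'
from scipy.spatial.transform import Rotation as Ro
def mv(o,pos,xdir,tilt=0):
    """shift (mm, tool axes) & turn to a pose: tool z = -deck normal of given tilt, tool x along heading xdir(deg)"""
    q=o['tool_rot'];R=Ro.from_quat([q[1],q[2],q[3],q[0]])
    T=Ro.from_euler('z',xdir,degrees=True)*Ro.from_euler('y',-tilt,degrees=True)*Ro.from_euler('x',180,degrees=True)
    d=np.array(pos)-o['eef_pos']
    print('shift now-axes',np.round(R.inv().apply(d)*1000,1),'shift new-axes',np.round(T.inv().apply(d)*1000,1),'turn',np.round((R.inv()*T).as_rotvec(),3),'xhead',np.round(np.degrees(np.arctan2(*R.as_matrix()[[1,0],0])),2))
E
python3 - <<'E'
from h import *
c=pickle.load(open('c0.pkl','rb'))
f=lambda n,p,z:print(n,(onz(c[n],p,z)*1000).round(1).tolist())
f('top',[(205.6,148.2),(245.6,146.6)],.1033)
f('top',[(211.6,205.4),(250,204)],.052)
f('top',[(208,215.4),(245.6,214.2)],.1366)
f('side',[(278.3,137.4),(301.6,151.1)],.1033)
f('side',[(233,156),(257,172)],.1366)
from station import bot
mv(bot.get_obs(),[.60,.20,.36],0)
E
```

```text
top [[663.5, 195.4, 103.3], [668.9, 94.4, 103.3]]
top [[521.2, 190.0, 52.0], [525.8, 88.9, 52.0]]
top [[491.6, 175.2, 136.6], [495.3, 84.6, 136.6]]
side [[658.1, 190.0, 103.3], [662.9, 92.6, 103.3]]
side [[490.6, 182.0, 136.6], [496.0, 84.1, 136.6]]
shift now-axes [-520.  -314.7 -107. ] shift new-axes [ 411.1  447.6 -107.4] turn [-0.000e+00  2.000e-03  2.858e+00] xhead 163.74
```

Call:
drive_tool(series=[1, -46, -30, -9, 0, 0, 0, 1, -46, -30, -9, 0, 0, 0, 1, -46, -30, -9, 0, 0, 0, 1, -46, -30, -9, 0, 0, 0, 1, -46, -30, -9, 0, 0, 0, 1, -46, -30, -9, 0, 0, 0, 1, -46, -30, -9, 0, 0, 0, 1, -46, -30, -9, 0, 0, 0, 1, -46, -30, -9, 0, 0, 0, 1, -46, -30, -9, 0, 0, 0, 1, -46, -30, -9, 0, 0, 0, 1, -46, -30, -9, 0, 0, 0], force=30)

```text
t: 1.65
eef_pos: [0.6189, 0.1465, 0.3614]
tool_rot: [-0.0, 0.141, 0.99, 0.0]
contact_force: [-0.3, 0.8, 0.4]
gripper_width: 0.998
```

Call:
drive_tool(series=[1, 0, 0, 0, 0, 0, 0.17, 1, 0, 0, 0, 0, 0, 0.17, 1, 0, 0, 0, 0, 0, 0.17, 1, 0, 0, 0, 0, 0, 0.17, 1, 0, 0, 0, 0, 0, 0.17, 1, 0, 0, 0, 0, 0, 0.17, 1, 0, 0, 0, 0, 0, 0.17, 1, 0, 0, 0, 0, 0, 0.17, 1, 0, 0, 0, 0, 0, 0.17, 1, 0, 0, 0, 0, 0, 0.17, 1, 0, 0, 0, 0, 0, 0.17, 1, 0, 0, 0, 0, 0, 0.17])

```text
t: 3.15
eef_pos: [0.6179, 0.1479, 0.361]
tool_rot: [-0.0, 0.919, 0.395, -0.0]
contact_force: [0.6, 0.2, 0.2]
gripper_width: 0.997
```

Call:
drive_tool(series=[1, 0, 0, 0, 0, 0, 0.17, 1, 0, 0, 0, 0, 0, 0.17, 1, 0, 0, 0, 0, 0, 0.17, 1, 0, 0, 0, 0, 0, 0.17, 1, 0, 0, 0, 0, 0, 0.09, 1, 0, 0, 0, 0, 0, 0, 1, 0, 0, 0, 0, 0, 0])

```text
t: 4.03
eef_pos: [0.618, 0.1479, 0.3611]
tool_rot: [0.0, 1.0, 0.025, -0.0]
contact_force: [1.5, -0.8, -0.2]
gripper_width: 0.999
```

```bash
python3 - <<'E'
from station import bot
from h import *
o=bot.get_obs();print(o['eef_pos'],o['q'],o['contact_force'])
c=bot.read_camera('wrist');pickle.dump(c,open('w1.pkl','wb'));cv2.imwrite('pics/w1.png',c['pixels'])
mv(o,[.482,-.301,.12],-3)
E
```

```text
[0.6180166  0.14794125 0.36114512] [-0.94914471  0.43706976  0.88508467  1.56011973 -0.3459778   1.30974285
 -1.54106317] [ 1.52739517 -0.77562783 -0.22952942]
shift now-axes [-158.1  441.6  241.2] shift new-axes [-112.3  455.4  241.1] turn [0.    0.    0.102] xhead 2.85
```

View pics/w1.png

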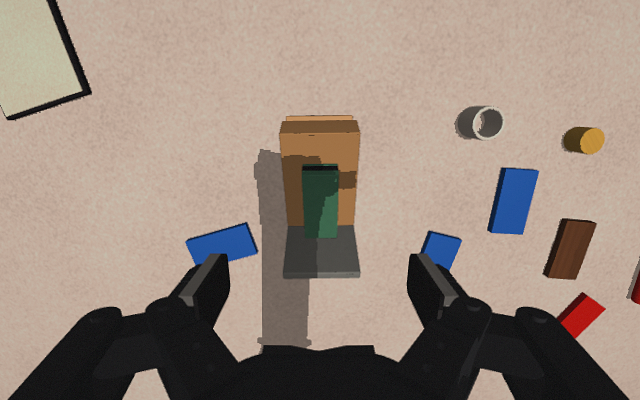

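The wrist view shows the rack square on. The deck's top edge is at row 132 (cols 280–360), the backstop line at row 226, the stop's top edge at about row 273, and the green pile top spans cols 302–339. I'll refine these edges.

```bash
python3 - <<'E'
from h import *
c=pickle.load(open('w1.pkl','rb'));im=c['pixels'];g=cv2.GaussianBlur(im,(3,3),0).astype(int)
def edge(line):  # strongest steps
    d=np.abs(line[2:]-line[:-2]).sum(-1); return [(i+1,int(d[i])) for i in range(1,len(d)-1) if d[i]>35 and d[i]>=d[i-1] and d[i]>d[i+1]]
for r in(140,145,230,240,255,268): print('row',r,[(a+255,b) for a,b in edge(g[r,255:385])])
for u in(287,292,297,345,350): print('col',u,[(a+105,b) for a,b in edge(g[105:290,u])])
for r in(185,200,215,228): print('grow',r,[(a+290,b) for a,b in edge(g[r,290:350])])
for u in(315,330): print('gcol',u,[(a+150,b) for a,b in edge(g[150:290,u])])
w=lambda p,z:print((onz(c,p,z)*1000).round(1).tolist())
w([(280,132),(360,132)],.1033);w([(289,226),(355,226)],.052);w([(284,273),(360,272)],.1366)
E
```

```text
row 140 [(279, 153), (360, 156)]
row 145 [(279, 147), (360, 141)]
row 230 [(261, 182), (287, 104), (319, 61), (337, 36), (354, 255)]
row 240 [(261, 175), (286, 98), (316, 43), (355, 215)]
row 255 [(261, 180), (284, 124), (316, 43), (358, 218)]
row 268 [(261, 178), (283, 100), (317, 44), (360, 226)]
col 287 [(115, 133), (121, 138), (133, 80), (155, 111), (279, 87)]
col 292 [(115, 123), (120, 145), (133, 76), (154, 114), (225, 46), (278, 83)]
col 297 [(115, 121), (120, 150), (133, 84), (154, 115), (225, 47), (278, 85)]
col 345 [(114, 122), (120, 161), (132, 81), (171, 115), (188, 109), (225, 90), (271, 77), (278, 175)]
col 350 [(114, 119), (120, 155), (132, 82), (170, 103), (188, 112), (224, 96), (271, 69), (278, 156)]
grow 185 [(301, 48), (338, 50)]
grow 200 [(302, 48), (325, 63), (338, 90)]
grow 215 [(303, 50), (321, 68), (337, 83)]
grow 228 [(319, 77), (337, 37)]
gcol 315 [(155, 113), (165, 83), (170, 60), (278, 281)]
gcol 330 [(164, 125), (170, 54), (196, 66), (237, 36), (272, 79), (278, 172)]
[[663.7, 195.6, 103.3], [668.5, 98.6, 103.3]]
[[521.9, 186.2, 52.0], [526.8, 86.9, 52.0]]
[[490.9, 184.3, 136.6], [497.0, 87.8, 136.6]]
```

```bash
cat >> h.py <<'E'
O=np.array([.5245,.1382,.052]);YAW=2.8
D=(Ro.from_euler('z',YAW,degrees=True)*Ro.from_euler('y',-20,degrees=True)).as_matrix()
def dk(p): return (np.asarray(p)-O)@D*1000   # world->deck mm
def wd(p): return O+D@(np.array(p)/1000)     # deck mm->world
E
python3 - <<'E'
from h import *
c=pickle.load(open('w1.pkl','rb'))
for px,x in(([(330,237.)],1.5),([(320,170.)],107.5),([(320,165)],107.5)):
  print(dk(onplane(c,px,wd([x,0,0]),D[:,0])).round(1))
for z in(15,20,25,30): print(z,dk(onplane(c,[(302,200),(338,200),(303,215),(337,215)],wd([0,0,z]),D[:,2])).round(1).tolist())
print(dk(onplane(c,[(283,268),(360,268)],O,D[:,0])).round(1), dk(onplane(c,[(279.3,140),(360.3,140)],O,D[:,2])).round(1))
E
```

```text
[[  1.5 -12.8  25.9]]
[[107.5   1.9  16.9]]
[[107.5   1.9   4.4]]
15 [[59.5, 26.0, 15.0], [59.5, -22.6, 15.0], [33.3, 25.4, 15.0], [33.4, -22.2, 15.0]]
20 [[63.1, 25.7, 20.0], [63.2, -22.2, 20.0], [37.4, 25.1, 20.0], [37.4, -21.8, 20.0]]
25 [[66.8, 25.3, 25.0], [66.9, -21.8, 25.0], [41.5, 24.8, 25.0], [41.5, -21.4, 25.0]]
30 [[70.5, 25.0, 30.0], [70.5, -21.4, 30.0], [45.6, 24.4, 30.0], [45.6, -21.0, 30.0]]
[[  0.   49.6  82.4]
 [  0.  -49.9  82.4]] [[140.4  52.2   0. ]
 [140.4 -47.7  -0. ]]
```

Call:
drive_tool(series=[1, 0, 0, 0, 0, 0, 0.1, 1, -12.4, 50.6, 18, 0, 0, 0, 1, -12.4, 50.6, 18, 0, 0, 0, 1, -12.4, 50.6, 18, 0, 0, 0, 1, -12.4, 50.6, 18, 0, 0, 0, 1, -12.4, 50.6, 18, 0, 0, 0, 1, -12.4, 50.6, 18, 0, 0, 0, 1, -12.4, 50.6, 18, 0, 0, 0, 1, -12.4, 50.6, 18, 0, 0, 0, 1, -12.4, 50.6, 18, 0, 0, 0, 1, 0, 0, 0, 0, 0, 0, 1, 0, 0, 0, 0, 0, 0])

```text
t: 5.58
eef_pos: [0.483, -0.301, 0.1993]
tool_rot: [-0.0, 1.0, -0.026, 0.0]
contact_force: [0.3, -0.1, -0.4]
gripper_width: 0.999
```

```bash
sed -i 's/\.1382/.1390/' h.py; python3 - <<'E'
from station import bot
from h import *
o=bot.get_obs();print(o['eef_pos'],o['q'],o['contact_force'])
c=bot.read_camera('wrist');pickle.dump(c,open('w2.pkl','wb'));cv2.imwrite('pics/w2.png',c['pixels'])
for k in blobs(mask(c['pixels'],*WD)):
  print(k.reshape(-1,2).mean(0).round(),rectxy(c,k,.014))
print(c['pixels'][250:254:3,318].tolist(),proj(c,[.482,-.301,.014]))
E
```

```text
[ 0.4830342  -0.30099505  0.19930812] [-0.19714757  0.48444782  0.86307096  1.9079077  -0.44927324  0.95429487
 -0.74583271] [ 0.27333954 -0.12511595 -0.36240909]
[364. 284.] [ 356.9 -340.2  115.4   41.1  -50.9]
[469. 213.] [ 433.7 -460.5  100.3   24.4   -7.7]
[319. 181.] [ 483.3 -302.5  110.5   55.8   -2.3]
[[178, 196, 213], [173, 190, 212]] [[317.54618604 185.51811987]]
```

View pics/w2.png

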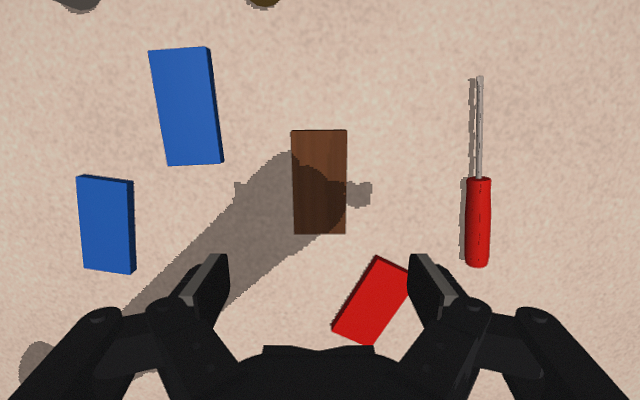

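The wrist view shows the wooden board at (319,181), the driver at (477,180), the red plate at (375,300) and blue plates at the left. I'll get the fingertip depth from their pixels, (228,255) and (409,255).

```bash
python3 - <<'E'
from h import *
c=pickle.load(open('w2.pkl','rb'))
T=np.array([.4830,-.3010,.1993]);R=(Ro.from_euler('z',-2.98,degrees=True)*Ro.from_euler('x',180,degrees=True)).as_matrix()
for px,s in(((228,256),-1),((409,256),1),((212,254),-1)):
  C,d=ray(c,[px]);C=(C-T)@R*1000;d=d[0]@R
  for y in(42.5,): t=(s*y-C[1])/d[1];t2=(11-C[0])/d[0];print(px,C.round(1),(C+t*d).round(1),(C+t2*d).round(1))
E
```

```text
(228, 256) [  73.7    0.6 -120.8] [  6.9 -42.5  11. ] [ 11.  -39.9   3. ]
(409, 256) [  73.7    0.6 -120.8] [ 9.3 42.5  6.2] [11.  41.4  2.9]
(212, 254) [  73.7    0.6 -120.8] [ 17.8 -42.5  -8.8] [ 11.  -47.8   4.9]
```

Call:
drive_tool(series=[1, 0, 0.7, 40, 0, 0, 0, 1, 0, 0, 40, 0, 0, 0, 1, 0, 0, 40, 0, 0, 0, 1, 0, 0, 35, 0, 0, 0, 1, 0, 0, 15, 0, 0, 0, 1, 0, 0, 7.3, 0, 0, 0, 1, 0, 0, 0, 0, 0, 0])

```text
t: 6.5
eef_pos: [0.4835, -0.3017, 0.0226]
tool_rot: [0.0, 1.0, -0.026, 0.0]
contact_force: [0.9, 1.0, 0.6]
gripper_width: 1.001
```

Call:
drive_tool(series=[-1, 0, 0, 0, 0, 0, 0, -1, 0, 0, 0, 0, 0, 0, -1, 0, 0, 0, 0, 0, 0, -1, 0, 0, 0, 0, 0, 0, -1, 0, 0, 0, 0, 0, 0, -1, 0, 0, 0, 0, 0, 0, -1, 0, 0, 0, 0, 0, 0, -1, 0, 0, 0, 0, 0, 0], force=40)

```text
t: 7.5
eef_pos: [0.4834, -0.3021, 0.0231]
tool_rot: [0.0, 1.0, -0.026, 0.001]
contact_force: [-1.0, 1.0, 6.0]
gripper_width: 0.646
```

Call:
drive_tool(series=[-1, 0, 0, -10, 0, 0, 0, -1, 0, 0, -30, 0, 0, 0, -1, 0, 0, -40, 0, 0, 0, -1, 0, 0, -40, 0, 0, 0, -1, 0, 0, -40, 0, 0, 0, -1, 0, 0, -40, 0, 0, 0, -1, 0, 0, -20, 0, 0, 0, -1, 0, 0, 0, 0, 0, 0, -1, 0, 0, 0, 0, 0, 0])

```text
t: 8.62
eef_pos: [0.4823, -0.3011, 0.2406]
tool_rot: [-0.001, 1.0, -0.026, -0.001]
contact_force: [0.1, 0.5, -1.7]
gripper_width: 0.645
```

```bash
python3 - <<'E'
from station import bot
from h import *
o=bot.get_obs();print(o['eef_pos'],o['q'],o['contact_force'],o['gripper_width'])
c=bot.read_camera('wrist');pickle.dump(c,open('w3.pkl','wb'));cv2.imwrite('pics/w3.png',c['pixels'])
mv(o,wd([57,0,110]),YAW,20)
E
```

```text
[ 0.48227045 -0.30106697  0.24062308] [-0.23955309  0.43707881  0.91357897  1.86966933 -0.40057662  1.03317637
 -0.78265268] [ 0.14868872  0.47427543 -1.72082702] 0.6450422990843426
shift now-axes [  35.3 -443.2   66.1] shift new-axes [  52.3 -437.5   89. ] turn [ 0.016  0.351 -0.1  ] xhead -2.98
```

View pics/w3.png

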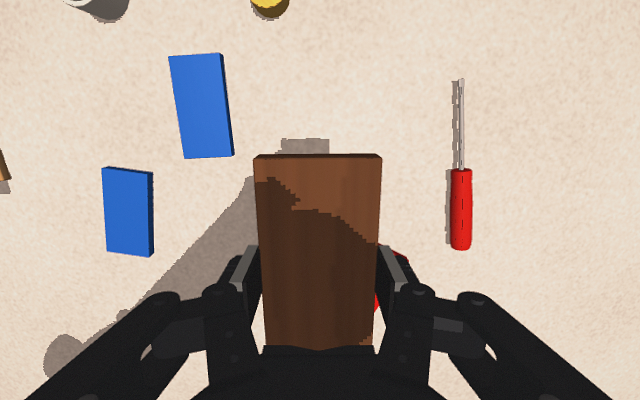

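```bash
cat >> h.py <<'E'
def totool(o,c,px,z):
    q=o['tool_rot'];R=Ro.from_quat([q[1],q[2],q[3],q[0]]).as_matrix();T=o['eef_pos']
    return ((onplane(c,px,T+R[:,2]*z/1000,R[:,2])-T)@R*1000).round(1)
E
python3 - <<'E'
from station import bot
from h import *
o=bot.get_obs();c=pickle.load(open('w3.pkl','rb'))
g=cv2.GaussianBlur(c['pixels'],(3,3),0).astype(int)
for u in(285,320,350,370): d=np.abs(g[146:166,u]-g[144:164,u]).sum(-1);print(u,[(i+145,int(d[i])) for i in range(20) if d[i]>25])
print(totool(o,c,[(255.5,159),(381.5,158.5),(262,260),(376,260)],9.1),totool(o,c,[(255.5,154.5),(381.5,154)],23.1))
E
```

```text
285 [(152, 83), (153, 232), (154, 209), (155, 46), (156, 39), (157, 67), (158, 78), (159, 50)]
320 [(151, 27), (152, 134), (153, 235), (154, 176), (155, 34), (156, 44), (157, 79), (158, 77), (159, 40)]
350 [(151, 72), (152, 281), (153, 421), (154, 272), (155, 48), (156, 50), (157, 79), (158, 68), (159, 31)]
370 [(151, 61), (152, 286), (153, 430), (154, 274), (155, 51), (156, 31), (157, 59), (158, 73), (159, 46)]
[[ 53.7 -26.2   9.1]
 [ 53.9  27.7   9.1]
 [  5.8 -26.    9.1]
 [  5.8  27.9   9.1]] [[ 53.7 -29.   23.1]
 [ 53.9  30.5  23.1]]
```

Call:
drive_tool(series=[-1, 0, 0, 0, 0.0053, 0.117, -0.0333, -1, 0, 0, 0, 0.0053, 0.117, -0.0333, -1, 0, 0, 0, 0.0053, 0.117, -0.0333, -1, 6, -48.6, 7.7, 0, 0, 0, -1, 6, -48.6, 7.7, 0, 0, 0, -1, 6, -48.6, 7.7, 0, 0, 0, -1, 6, -48.6, 7.7, 0, 0, 0, -1, 6, -48.6, 7.7, 0, 0, 0, -1, 6, -48.6, 7.7, 0, 0, 0, -1, 6, -48.6, 7.7, 0, 0, 0, -1, 6, -48.6, 7.7, 0, 0, 0, -1, 6, -48.6, 7.7, 0, 0, 0])

```text
t: 10.18
eef_pos: [0.5354, 0.1399, 0.1934]
tool_rot: [-0.003, 0.984, 0.024, 0.174]
contact_force: [1.7, -1.0, -0.4]
gripper_width: 0.641
```

Call:
drive_tool(series=[-1, 0, 0, 0, 0, 0, 0, -1, 0, 0, 0, 0, 0, 0])

```text
t: 10.42
eef_pos: [0.5354, 0.1377, 0.1937]
tool_rot: [-0.002, 0.984, 0.024, 0.174]
contact_force: [-0.4, -0.6, -0.7]
gripper_width: 0.636
```

```bash
cat > st.py <<'E'
from station import bot
from h import *
import sys
o=bot.get_obs();q=o['tool_rot'];R=Ro.from_quat([q[1],q[2],q[3],q[0]]).as_matrix()
print('deck TCP',dk(o['eef_pos']).round(2),'F deck',(o['contact_force']@D).round(2),'tq deck',(o['torque']@D).round(3),'w',round(o['gripper_width'],3),'t',o['t'])
print('rot err (deck axes, deg) ',np.round(np.degrees(Ro.from_matrix(D.T@R@np.diag([1,-1,-1])).as_rotvec()),2))
E
python3 - <<'E'
exec(open('st.py').read())
mv(o,wd([59,0,130]),YAW,20)
c=bot.read_camera('wrist');pickle.dump(c,open('w4.pkl','wb'));cv2.imwrite('pics/w4.png',c['pixels'])
E
```

```text
deck TCP [ 58.6   -1.82 129.44] F deck [-0.69 -0.59 -0.54] tq deck [-0.023  0.38   0.018] w 0.636 t 10.425
rot err (deck axes, deg)  [-0.21 -0.01  0.03]
shift now-axes [ 0.4 -1.8 -0.6] shift new-axes [ 0.4 -1.8 -0.6] turn [ 0.004 -0.     0.001] xhead 2.83
```

View pics/w4.png

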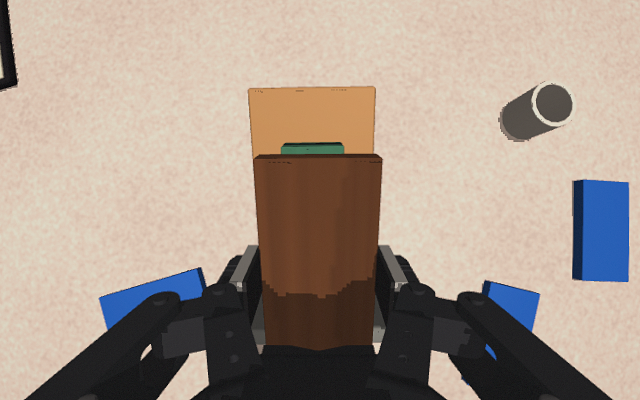

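The board is held at cols 254–382 above the pile. The green top shows at cols 281–344 and the deck's far edge at cols 248–375. I'll compute the lateral offsets from these.

```bash
python3 - <<'E'
exec(open('st.py').read())
c=pickle.load(open('w4.pkl','rb'))
g=cv2.GaussianBlur(c['pixels'],(3,3),0).astype(int)
def st(r,a,b,th=60):
  d=np.abs(g[r,a+2:b+2]-g[r,a:b]).sum(-1);return [(i+a+1,int(d[i])) for i in range(1,b-a-1) if d[i]>th and d[i]>=d[i-1] and d[i]>d[i+1]]
for r in(95,110,125,140,147,165,200):print(r,st(r,240,390))
print('deck',totool(o,c,[(248.5,95),(375,95)],129.4))
for h in(17,22,27):print('pile',h,totool(o,c,[(281,146),(344,146)],129.4-h))
print('plate',totool(o,c,[(255,161),(381.5,161)],9.1),totool(o,c,[(258,200),(380,200)],9.1))
E
```

```text
deck TCP [ 58.81  -2.5  129.67] F deck [ 0.03 -0.82 -0.59] tq deck [-0.065  0.436 -0.013] w 0.64 t 10.475
rot err (deck axes, deg)  [-0.2  -0.03 -0.06]
95 [(247, 173), (376, 169)]
110 [(248, 195), (375, 175)]
125 [(249, 192), (375, 154)]
140 [(250, 161), (374, 164)]
147 [(251, 198), (281, 115), (344, 123), (374, 174)]
165 [(253, 310), (382, 335)]
200 [(255, 313), (380, 308)]
deck [[ 84.8 -54.1 129.4]
 [ 84.9  44.3 129.4]]
pile 17 [[ 47.2 -28.  112.4]
 [ 47.3  19.6 112.4]]
pile 22 [[ 47.8 -27.4 107.4]
 [ 47.9  19.2 107.4]]
pile 27 [[ 48.4 -26.8 102.4]
 [ 48.4  18.8 102.4]]
plate [[ 52.6 -27.    9.1]
 [ 52.6  27.    9.1]] [[ 35.2 -26.6   9.1]
 [ 35.3  27.4   9.1]]
```

Call:
drive_tool(series=[-1, 0, -4, 15, 0.004, 0, 0, -1, 0, 0, 20, 0, 0, 0, -1, 0, 0, 20, 0, 0, 0, -1, 0, 0, 15, 0, 0, 0, -1, 0, 0, 4, 0, 0, 0, -1, 0, 0, 0, 0, 0, 0, -1, 0, 0, 0, 0, 0, 0])

```text
t: 11.35
eef_pos: [0.5615, 0.1437, 0.1259]
tool_rot: [-0.006, 0.984, 0.024, 0.175]
contact_force: [-0.2, 0.6, -1.2]
gripper_width: 0.641
```

```bash
sed -i 's/\.1390/.1407/' h.py; python3 - <<'E'
exec(open('st.py').read())
c=bot.read_camera('side');pickle.dump(c,open('s1.pkl','wb'));cv2.imwrite('pics/s1.png',cv2.resize(c['pixels'][90:230,190:370],(720,560),interpolation=2))
E
```

```text
deck TCP [60.18  1.16 56.72] F deck [-0.6   0.58 -1.07] tq deck [-0.026  0.363 -0.027] w 0.641 t 11.35
rot err (deck axes, deg)  [ 0.14 -0.17 -0.03]
```

View pics/s1.png

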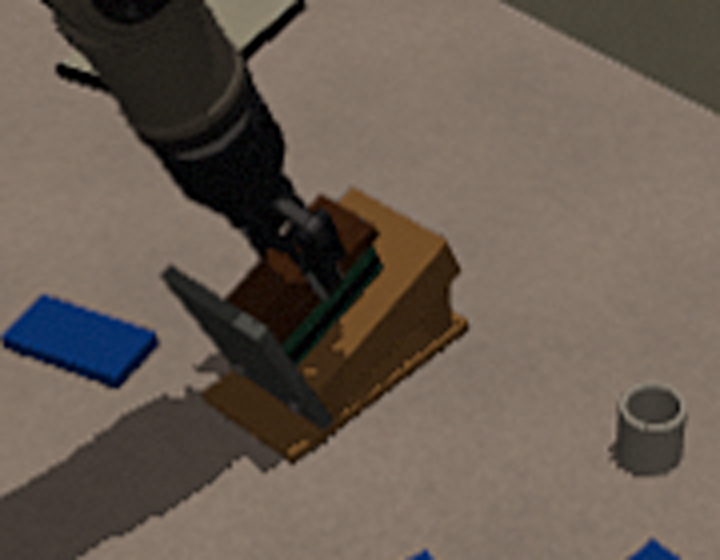

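Call:
drive_tool(series=[-1, 0, 0, 2, 0, 0, 0, -1, 0, 0, 2, 0, 0, 0, -1, 0, 0, 0, 0, 0, 0, -1, 0, 0, 0, 0, 0, 0])

```text
t: 11.9
eef_pos: [0.5627, 0.144, 0.1214]
tool_rot: [-0.005, 0.984, 0.024, 0.175]
contact_force: [-0.1, -0.5, -1.0]
gripper_width: 0.637
```

Call:
drive_tool(series=[-1, 0, 0, 2, 0, 0, 0, -1, 0, 0, 0, 0, 0, 0, -1, 0, 0, 0, 0, 0, 0])

```text
t: 12.28
eef_pos: [0.5635, 0.1441, 0.1197]
tool_rot: [-0.005, 0.984, 0.024, 0.175]
contact_force: [-1.3, 0.1, 3.6]
gripper_width: 0.645
```

Call:
drive_tool(series=[-1, 0, 0, 1.5, 0, 0, 0, -1, 0, 0, 0, 0, 0, 0, -1, 0, 0, 0, 0, 0, 0])

```text
t: 12.65
eef_pos: [0.564, 0.1441, 0.1184]
tool_rot: [-0.006, 0.984, 0.024, 0.175]
contact_force: [-4.3, -0.8, 7.2]
gripper_width: 0.643
```

```bash
python3 st.py
```

```text
deck TCP [59.93  1.48 48.89] F deck [-1.6  -0.58  8.23] tq deck [0.075 0.683 0.026] w 0.643 t 12.65
rot err (deck axes, deg)  [ 0.15 -0.13 -0.  ]
```

Call:
drive_tool(series=[-1, 0, 1.2, -1.2, 0, 0, 0, -1, -1, 0, 0, 0, 0, 0, -1, -1, 0, 0, 0, 0, 0, -1, 0, 0, 0, 0, 0, 0, -1, 0, 0, 0, 0, 0, 0])

```text
t: 13.28
eef_pos: [0.5626, 0.143, 0.1191]
tool_rot: [-0.006, 0.984, 0.024, 0.175]
contact_force: [0.4, 2.4, 5.4]
gripper_width: 0.643
```

Call:
drive_tool(series=[-1, -1, 0, 0, 0, 0, 0, -1, 0, 0, 0, 0, 0, 0, -1, 0, 0, 0, 0, 0, 0])

```text
t: 13.65
eef_pos: [0.5617, 0.1427, 0.1188]
tool_rot: [-0.005, 0.984, 0.024, 0.176]
contact_force: [0.6, 1.0, 4.5]
gripper_width: 0.641
```

```bash
python3 - <<'E'
exec(open('st.py').read())
c=bot.read_camera('wrist');pickle.dump(c,open('w5.pkl','wb'))
g=cv2.GaussianBlur(c['pixels'],(3,3),0).astype(int)
def st(r,a,b,th=60):
  d=np.abs(g[r,a+2:b+2]-g[r,a:b]).sum(-1);return [(i+a+1,int(d[i])) for i in range(1,b-a-1) if d[i]>th and d[i]>=d[i-1] and d[i]>d[i+1]]
for r in(80,100,120,140,165,200):print(r,st(r,200,440))
E
```

```text
deck TCP [57.82  0.16 50.01] F deck [2.16 0.95 3.95] tq deck [ 0.33  -0.126 -0.043] w 0.641 t 13.65
rot err (deck axes, deg)  [ 0.13 -0.23 -0.02]
80 [(222, 186), (300, 82), (303, 89), (360, 81), (367, 66), (410, 165)]
100 [(224, 183), (409, 175)]
120 [(226, 171), (408, 167)]
140 [(227, 184), (407, 166)]
165 [(230, 189), (252, 162), (382, 199), (405, 154)]
200 [(233, 183), (255, 162), (380, 172), (403, 166)]
```

Call:
drive_tool(series=[-1, -1, 0, 0, 0, 0, 0, -1, 0, 0, 0, 0, 0, 0, -1, 0, 0, 0, 0, 0, 0])

```text
t: 14.08
eef_pos: [0.5608, 0.1424, 0.1184]
tool_rot: [-0.005, 0.984, 0.024, 0.176]
contact_force: [1.6, 0.4, 5.9]
gripper_width: 0.639
```

Call:
drive_tool(series=[-1, -1, 0, 0, 0, 0, 0, -1, 0, 0, 0, 0, 0, 0, -1, 0, 0, 0, 0, 0, 0])

```text
t: 14.45
eef_pos: [0.5599, 0.1423, 0.1181]
tool_rot: [-0.005, 0.984, 0.024, 0.176]
contact_force: [1.3, 0.6, 5.9]
gripper_width: 0.637
```

```bash
python3 st.py
```

```text
deck TCP [55.93 -0.14 50.02] F deck [3.26 0.56 5.13] tq deck [ 0.195 -0.184 -0.038] w 0.637 t 14.45
rot err (deck axes, deg)  [ 0.11 -0.24 -0.04]
```

Call:
drive_tool(series=[-1, -1, 0, -0.3, 0, 0, 0, -1, 0, 0, 0, 0, 0, 0, -1, 0, 0, 0, 0, 0, 0])

```text
t: 14.82
eef_pos: [0.5596, 0.1423, 0.1184]
tool_rot: [-0.005, 0.984, 0.024, 0.176]
contact_force: [5.3, -0.2, 4.2]
gripper_width: 0.639
```

Call:
drive_tool(series=[-1, -1, 0, 0, 0, 0, 0, -1, 0, 0, 0, 0, 0, 0, -1, 0, 0, 0, 0, 0, 0])

```text
t: 15.2
eef_pos: [0.5595, 0.1423, 0.1185]
tool_rot: [-0.005, 0.984, 0.024, 0.177]
contact_force: [7.1, -0.9, 3.6]
gripper_width: 0.644
```

```bash
python3 st.py
```

```text
deck TCP [55.63 -0.08 50.51] F deck [ 7.84 -1.23  0.98] tq deck [-0.056 -1.348  0.181] w 0.644 t 15.2
rot err (deck axes, deg)  [ 0.12 -0.42 -0.02]
```

Call:
drive_tool(series=[-1, 0, 0, 0.6, 0, 0, 0, -1, 0, 0, 0, 0, 0, 0, 0.4, 0, 0, 0, 0, 0, 0, 0.4, 0, 0, 0, 0, 0, 0, 0.6, 0, 0, 0, 0, 0, 0, 0.6, 0, 0, 0, 0, 0, 0])

```text
t: 15.95
eef_pos: [0.5566, 0.1424, 0.1162]
tool_rot: [-0.005, 0.984, 0.024, 0.174]
contact_force: [0.1, 0.5, 0.0]
gripper_width: 0.8
```

```bash
python3 st.py
```

```text
deck TCP [52.19  0.17 49.36] F deck [ 0.11  0.51 -0.  ] tq deck [-0.033  0.388 -0.031] w 0.8 t 15.95
rot err (deck axes, deg)  [ 0.11 -0.06  0.02]
```

Call:
drive_tool(series=[0.8, 3, 0, -8, 0, 0, 0, 1, 0, 0, -25, 0, 0, 0, 1, 0, 0, -35, 0, 0, 0, 1, 0, 0, -40, 0, 0, 0, 1, 0, 0, -40, 0, 0, 0, 1, 0, 0, 0, 0, 0, 0, 1, 0, 0, 0, 0, 0, 0])

```text
t: 16.82
eef_pos: [0.5088, 0.1403, 0.2564]
tool_rot: [-0.006, 0.984, 0.025, 0.174]
contact_force: [0.4, 0.1, -0.8]
gripper_width: 0.999
```

```bash
python3 - <<'E'
exec(open('st.py').read())
c=bot.read_camera('wrist');pickle.dump(c,open('w6.pkl','wb'));cv2.imwrite('pics/w6.png',c['pixels'])
mv(o,[.446,-.063,.20],-11.5)
g=cv2.GaussianBlur(c['pixels'],(3,3),0).astype(int)
def st(r,a,b,th=60):
  d=np.abs(g[r,a+2:b+2]-g[r,a:b]).sum(-1);return [(i+a+1,int(d[i])) for i in range(1,b-a-1) if d[i]>th and d[i]>=d[i-1] and d[i]>d[i+1]]
for r in range(90,290,15):print(r,st(r,230,410))
E
```

```text
deck TCP [ 55.11   0.38 197.43] F deck [ 0.13  0.1  -0.95] tq deck [-0.01   0.35  -0.037] w 0.999 t 16.825
rot err (deck axes, deg)  [ 0.19 -0.09  0.03]
shift now-axes [-87.7 200.   27.3] shift new-axes [-21.  211.7  56.4] turn [-0.047 -0.348  0.248] xhead 2.84
90 [(267, 110), (369, 139)]
105 [(268, 163), (368, 134)]
120 [(269, 137), (368, 151)]
135 [(270, 136), (287, 164), (350, 161), (368, 117)]
150 [(270, 151), (287, 131), (350, 160), (367, 153)]
165 [(271, 141), (288, 141), (350, 145), (367, 131)]
180 [(272, 164), (289, 135), (349, 146), (366, 152)]
195 [(273, 141), (289, 141), (349, 150), (366, 132)]
210 [(274, 161), (290, 130), (349, 137), (365, 162)]
225 [(275, 144), (290, 129), (348, 133), (365, 149)]
240 [(273, 241), (368, 252)]
255 [(244, 165), (253, 145), (256, 129), (267, 79), (373, 238)]
270 [(233, 350), (244, 180), (262, 119), (379, 274), (408, 404)]
285 [(246, 181), (256, 156), (268, 166), (330, 156), (343, 120), (353, 159), (406, 384)]
```

View pics/w6.png

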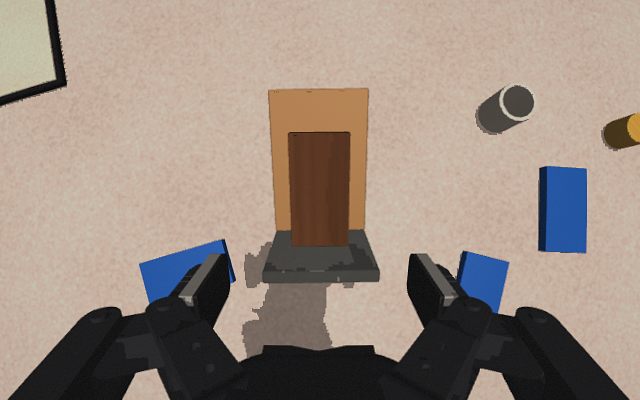

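The board lies square (cols 287–350, deck cols 270–368, both centred on 319) with its lower edge at the backstop. Now the blue plate nearest the base.

Call:
drive_tool(series=[1, 0, 0, 0, -0.0157, -0.116, 0.0827, 1, 0, 0, 0, -0.0157, -0.116, 0.0827, 1, 0, 0, 0, -0.0157, -0.116, 0.0827, 1, -4.2, 42.4, 11.3, 0, 0, 0, 1, -4.2, 42.4, 11.3, 0, 0, 0, 1, -4.2, 42.4, 11.3, 0, 0, 0, 1, -4.2, 42.4, 11.3, 0, 0, 0, 1, -4.2, 42.4, 11.3, 0, 0, 0, 1, 0, 0, 0, 0, 0, 0, 1, 0, 0, 0, 0, 0, 0])

```text
t: 18.12
eef_pos: [0.4461, -0.0642, 0.1996]
tool_rot: [0.001, 0.995, -0.102, -0.0]
contact_force: [0.4, -0.5, 0.3]
gripper_width: 1.001
```

```bash
python3 - <<'E'
exec(open('st.py').read())
c=bot.read_camera('wrist');pickle.dump(c,open('w7.pkl','wb'))
for k in blobs(mask(c['pixels'],*BL),1500):
  print(k.reshape(-1,2).mean(0).round(),cv2.boundingRect(k),rectxy(c,k,.014))
print(o['q']);mv(o,[.446,-.062,.024],-11.5)
E
```

```text
deck TCP [ -32.48 -200.81  168.91] F deck [ 0.46 -0.5   0.14] tq deck [ 0.006  0.003 -0.003] w 1.001 t 18.125
rot err (deck axes, deg)  [ -2.63  19.9  -14.29]
[316. 180.] (288, 129, 56, 104) [448.  -63.  108.6  54.6 -11.4]
[410.  48.] (375, 0, 71, 103) [ 555.9 -175.7   90.5   55.9   -0.6]
[-0.84919807  0.26528305  1.00742919  2.17129157 -0.29731881  0.84857911
 -1.43233386]
shift now-axes [ -0.6  -2.4 175.6] shift new-axes [ -0.6  -2.1 175.6] turn [ 0.002 -0.    -0.003] xhead -11.66
```

Call:
drive_tool(series=[1, 1.2, -1.2, 40, 0, 0, 0, 1, 0, 0, 40, 0, 0, 0, 1, 0, 0, 40, 0, 0, 0, 1, 0, 0, 35, 0, 0, 0, 1, 0, 0, 15, 0, 0, 0, 1, 0, 0, 4, 0, 0, 0, 1, 0, 0, 0, 0, 0, 0])

```text
t: 19.05
eef_pos: [0.4482, -0.0625, 0.0263]
tool_rot: [0.0, 0.995, -0.1, 0.001]
contact_force: [-0.2, -0.1, -0.1]
gripper_width: 0.999
```

Call:
drive_tool(series=[-1, 0, 0, 0, 0, 0, 0, -1, 0, 0, 0, 0, 0, 0, -1, 0, 0, 0, 0, 0, 0, -1, 0, 0, 0, 0, 0, 0, -1, 0, 0, 0, 0, 0, 0, -1, 0, 0, 0, 0, 0, 0, -1, 0, 0, 0, 0, 0, 0, -1, 0, 0, 0, 0, 0, 0], force=40)

```text
t: 20.05
eef_pos: [0.4483, -0.0627, 0.0272]
tool_rot: [-0.0, 0.995, -0.1, 0.001]
contact_force: [-1.7, 0.9, 8.8]
gripper_width: 0.641
```

Call:
drive_tool(series=[-1, 0, 0, -10, 0, 0, 0, -1, 0, 0, -30, 0, 0, 0, -1, 0, 0, -40, 0, 0, 0, -1, 0, 0, -40, 0, 0, 0, -1, 0, 0, -40, 0, 0, 0, -1, 0, 0, -40, 0, 0, 0, -1, 0, 0, -20, 0, 0, 0, -1, 0, 0, 0, 0, 0, 0, -1, 0, 0, 0, 0, 0, 0])

```text
t: 21.18
eef_pos: [0.4468, -0.0624, 0.2455]
tool_rot: [0.0, 0.995, -0.1, -0.0]
contact_force: [0.2, 0.1, -1.8]
gripper_width: 0.638
```

```bash
python3 - <<'E'
exec(open('st.py').read())
print(o['eef_pos'])
c=bot.read_camera('wrist');pickle.dump(c,open('w8.pkl','wb'));cv2.imwrite('pics/w8.png',c['pixels'])
mv(o,wd([59,0,140]),YAW,20)
E
```

```text
deck TCP [ -16.11 -199.06  211.8 ] F deck [-0.43  0.04 -1.81] tq deck [-0.029  0.012  0.   ] w 0.638 t 21.175
rot err (deck axes, deg)  [ -2.54  19.91 -14.17]
[ 0.44675421 -0.06240405  0.24551386]
shift now-axes [  42.9 -216.4   41.6] shift new-axes [  75.1 -199.1   71.8] turn [ 0.044  0.347 -0.247] xhead -11.52
```

View pics/w8.png

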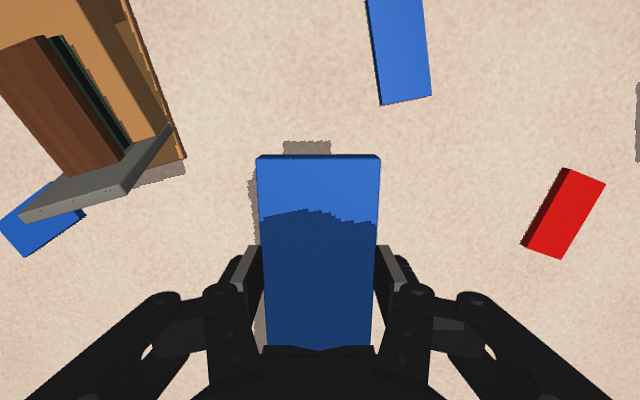

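Call:
drive_tool(series=[-1, 0, 0, 0, 0.0147, 0.1157, -0.0823, -1, 0, 0, 0, 0.0147, 0.1157, -0.0823, -1, 0, 0, 0, 0.0147, 0.1157, -0.0823, -1, 15, -39.8, 14.4, 0, 0, 0, -1, 15, -39.8, 14.4, 0, 0, 0, -1, 15, -39.8, 14.4, 0, 0, 0, -1, 15, -39.8, 14.4, 0, 0, 0, -1, 15, -39.8, 14.4, 0, 0, 0, -1, 0, 0, 0, 0, 0, 0, -1, 0, 0, 0, 0, 0, 0, -1, 0, 0, 0, 0, 0, 0])

```text
t: 22.6
eef_pos: [0.5324, 0.139, 0.2039]
tool_rot: [-0.004, 0.985, 0.023, 0.174]
contact_force: [-0.1, 0.6, -1.3]
gripper_width: 0.637
```

```bash
cat > m.py <<'E'
exec(open('st.py').read())
c=bot.read_camera('wrist')
g=cv2.GaussianBlur(c['pixels'],(3,3),0).astype(int)
def st(r,a,b,th=60):
  d=np.abs(g[r,a+2:b+2]-g[r,a:b]).sum(-1);return [(i+a+1,int(d[i])) for i in range(1,b-a-1) if d[i]>th and d[i]>=d[i-1] and d[i]>d[i+1]]
for r in(95,110,125,140,148,165,200):print(r,st(r,210,420))
mv(o,wd([59,0,140]),YAW,20)
E
python3 m.py
```

```text
deck TCP [ 59.32  -2.07 140.08] F deck [-0.47  0.6  -1.16] tq deck [-0.014  0.503  0.015] w 0.637 t 22.6
rot err (deck axes, deg)  [-0.1   0.01 -0.15]
95 [(252, 183), (375, 174)]
110 [(253, 171), (375, 175)]
125 [(254, 189), (374, 180)]
140 [(255, 176), (374, 159)]
148 [(256, 147), (275, 155), (354, 165), (373, 151)]
165 [(255, 235), (381, 203)]
200 [(257, 254), (379, 207)]
shift now-axes [-0.3 -2.1  0.1] shift new-axes [-0.3 -2.1  0.1] turn [ 0.002  0.    -0.003] xhead 2.64
```

Call:
drive_tool(series=[-1, 0, -2.1, 15, 0.002, 0, -0.003, -1, 0, 0, 20, 0, 0, 0, -1, 0, 0, 18, 0, 0, 0, -1, 0, 0, 8, 0, 0, 0, -1, 0, 0, 3, 0, 0, 0, -1, 0, 0, 0, 0, 0, 0, -1, 0, 0, 0, 0, 0, 0])

```text
t: 23.52
eef_pos: [0.5549, 0.144, 0.1446]
tool_rot: [-0.005, 0.984, 0.025, 0.174]
contact_force: [0.4, -0.1, -1.4]
gripper_width: 0.635
```

```bash
python3 m.py
```

```text
deck TCP [60.42  1.8  76.6 ] F deck [-0.13 -0.08 -1.4 ] tq deck [ 0.008  0.434 -0.047] w 0.635 t 23.525
rot err (deck axes, deg)  [ 0.1  -0.09  0.14]
95 [(239, 162), (400, 159)]
110 [(240, 178), (400, 147)]
125 [(241, 174), (399, 160)]
140 [(242, 168), (398, 158)]
148 [(242, 177), (397, 146)]
165 [(244, 180), (255, 210), (380, 198), (396, 156)]
200 [(247, 172), (257, 220), (378, 191), (394, 140)]
shift now-axes [ -1.3   1.7 -63.4] shift new-axes [ -1.4   1.8 -63.4] turn [-0.002 -0.002  0.002] xhead 2.95
```

Call:
drive_tool(series=[-1, -1, 1.7, 2, 0, 0, 0, -1, 0, 0, 2, 0, 0, 0, -1, 0, 0, 1, 0, 0, 0, -1, 0, 0, 0, 0, 0, 0, -1, 0, 0, 0, 0, 0, 0])

```text
t: 24.2
eef_pos: [0.5557, 0.1422, 0.1391]
tool_rot: [-0.005, 0.984, 0.025, 0.174]
contact_force: [0.4, -0.7, -2.0]
gripper_width: 0.639
```

Call:
drive_tool(series=[-1, 0, 0, 1.5, 0, 0, 0, -1, 0, 0, 0, 0, 0, 0, -1, 0, 0, 0, 0, 0, 0])

```text
t: 24.58
eef_pos: [0.5562, 0.1422, 0.1377]
tool_rot: [-0.005, 0.984, 0.025, 0.174]
contact_force: [0.9, -0.1, -1.6]
gripper_width: 0.638
```

```bash
python3 st.py
```

```text
deck TCP [59.1  -0.09 69.64] F deck [ 0.28 -0.15 -1.81] tq deck [0.006 0.468 0.021] w 0.638 t 24.575
rot err (deck axes, deg)  [ 0.07 -0.05  0.14]
```

Call:
drive_tool(series=[-1, 0, 0, 1, 0, 0, -0.002, -1, 0, 0, 0, 0, 0, 0, -1, 0, 0, 0, 0, 0, 0])

```text
t: 24.95
eef_pos: [0.5566, 0.1422, 0.1368]
tool_rot: [-0.005, 0.984, 0.026, 0.174]
contact_force: [-1.9, -0.4, 1.6]
gripper_width: 0.637
```

Call:
drive_tool(series=[-1, 0, 0, 1, 0, 0, 0, -1, 0, 0, 0, 0, 0, 0, -1, 0, 0, 0, 0, 0, 0])

```text
t: 25.32
eef_pos: [0.5569, 0.1423, 0.1359]
tool_rot: [-0.005, 0.984, 0.026, 0.174]
contact_force: [-3.0, -1.0, 3.9]
gripper_width: 0.638
```

```bash
python3 st.py
```

```text
deck TCP [ 5.921e+01 -2.000e-02  6.774e+01] F deck [-1.5  -0.81  4.74] tq deck [ 0.103  0.643 -0.028] w 0.638 t 25.325
rot err (deck axes, deg)  [ 0.08 -0.06  0.25]
```

Call:
drive_tool(series=[-1, 0, 0, -0.7, 0, 0, 0.005, -1, -1, 0, 0, 0, 0, 0, -1, -1, 0, 0, 0, 0, 0, -1, 0, 0, 0, 0, 0, 0, -1, 0, 0, 0, 0, 0, 0])

```text
t: 25.95
eef_pos: [0.5552, 0.1422, 0.136]
tool_rot: [-0.005, 0.984, 0.024, 0.174]
contact_force: [1.0, -0.8, 3.2]
gripper_width: 0.637
```

Call:
drive_tool(series=[-1, -1, 0, 0, 0, 0, 0, -1, 0, 0, 0, 0, 0, 0, -1, 0, 0, 0, 0, 0, 0])

```text
t: 26.32
eef_pos: [0.5543, 0.1422, 0.1357]
tool_rot: [-0.005, 0.984, 0.024, 0.175]
contact_force: [3.2, 1.1, 3.6]
gripper_width: 0.64
```

```bash
python3 m.py
```

```text
deck TCP [5.669e+01 3.000e-02 6.844e+01] F deck [4.33 0.94 2.27] tq deck [ 0.103 -0.427 -0.012] w 0.64 t 26.325
rot err (deck axes, deg)  [ 0.07 -0.11 -0.03]
95 [(232, 176), (400, 161)]
110 [(233, 177), (400, 171)]
125 [(234, 197), (399, 181)]
140 [(235, 173), (398, 137)]
148 [(236, 190), (398, 167)]
165 [(238, 178), (255, 214), (380, 199), (397, 179)]
200 [(241, 174), (257, 221), (378, 188), (395, 160)]
shift now-axes [  2.4  -0.1 -71.6] shift new-axes [  2.3   0.  -71.6] turn [-0.001 -0.002 -0.001] xhead 2.77
```

Plate and deck are both centred at col ≈317.5. I'll keep closing the gap to the backstop.

Call:
drive_tool(series=[-1, -1, 0, 0, 0, 0, 0, -1, 0, 0, 0, 0, 0, 0, -1, 0, 0, 0, 0, 0, 0])

```text
t: 26.75
eef_pos: [0.5542, 0.1422, 0.1358]
tool_rot: [-0.005, 0.984, 0.024, 0.175]
contact_force: [7.0, 0.5, 1.6]
gripper_width: 0.637
```

Call:
drive_tool(series=[-1, -1, 0, 0, 0, 0, 0, -1, 0, 0, 0, 0, 0, 0, -1, 0, 0, 0, 0, 0, 0])

```text
t: 27.12
eef_pos: [0.5541, 0.1422, 0.1359]
tool_rot: [-0.005, 0.984, 0.024, 0.176]
contact_force: [7.9, 0.1, 1.8]
gripper_width: 0.64
```

```bash
python3 st.py
```

```text
deck TCP [56.54  0.07 68.7 ] F deck [ 8.01 -0.33 -0.98] tq deck [ 0.036 -1.318  0.134] w 0.64 t 27.125
rot err (deck axes, deg)  [ 0.07 -0.31 -0.02]
```

Call:
drive_tool(series=[-1, 0.4, 0, 0.8, 0, 0, 0, -1, 0, 0, 0, 0, 0, 0, 0.4, 0, 0, 0, 0, 0, 0, 0.4, 0, 0, 0, 0, 0, 0, 0.6, 0, 0, 0, 0, 0, 0, 0.6, 0, 0, 0, 0, 0, 0])

```text
t: 27.88
eef_pos: [0.5521, 0.1419, 0.1338]
tool_rot: [-0.005, 0.985, 0.024, 0.174]
contact_force: [-0.1, 0.2, 0.2]
gripper_width: 0.8
```

Call:
drive_tool(series=[0.8, 2, 0, -8, 0, 0, 0, 1, 0, 0, -25, 0, 0, 0, 1, 0, 0, -35, 0, 0, 0, 1, 0, 0, -40, 0, 0, 0, 1, 0, 0, -40, 0, 0, 0, 1, 0, 0, 0, 0, 0, 0, 1, 0, 0, 0, 0, 0, 0])

```text
t: 28.75
eef_pos: [0.5073, 0.1428, 0.2639]
tool_rot: [-0.007, 0.984, 0.026, 0.176]
contact_force: [0.2, 1.0, -1.3]
gripper_width: 0.996
```

```bash
sed -i 's/(95,110,125,140,148,165,200)/range(100,270,20)/' m.py; python3 m.py; python3 - <<'E'
from station import bot
import cv2,numpy as np
a=bot.read_camera('wrist')['pixels'];b=bot.read_camera('side')['pixels'][90:230,190:370]
d=np.zeros((600,640,3),np.uint8);d[:250]=a[60:310];d[250:]=cv2.resize(b,(450,350),interpolation=2)[:, :].__class__((350,640,3),np.uint8) if 0 else cv2.copyMakeBorder(cv2.resize(b,(450,350),interpolation=2),0,0,0,190,cv2.BORDER_CONSTANT)
cv2.imwrite('pics/fin.png',d)
E
```

```text
File "m.py", line 6
    for r inrange(100,270,20):print(r,st(r,210,420))
          ^^^^^^^
SyntaxError: invalid syntax
```

View pics/fin.png

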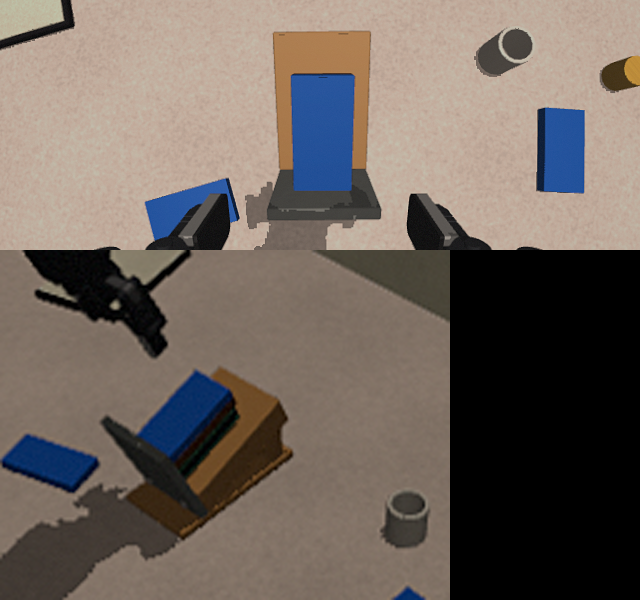

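Blue lies square on the board at cols 291–354, with its lower edge on the backstop. One numeric check remains before I hand in.

```bash
sed -i 's/inrange/in range/' m.py; cat >> m.py <<'E'
z=27.5+28
k=max(blobs(mask(c['pixels'][:,245:400],*BL),800),key=cv2.contourArea).reshape(-1,2)+[245,0]
p=dk(onplane(c,k,wd([0,0,z]),D[:,2])).astype(np.float32)[:,:2]
print(cv2.minAreaRect(p))
E
python3 m.py
```

```text
deck TCP [ 56.49   1.43 204.59] F deck [-0.65  0.2  -0.03] tq deck [0.048 0.407 0.015] w 1.004 t 28.85
rot err (deck axes, deg)  [ 0.2 -0.3  0.1]
100 [(270, 146), (368, 120)]
120 [(271, 150), (368, 133)]
140 [(272, 156), (288, 190), (352, 204), (367, 136)]
160 [(273, 149), (289, 176), (351, 172), (367, 119)]
180 [(274, 147), (289, 202), (351, 200), (366, 156)]
200 [(275, 157), (290, 185), (350, 181), (365, 149)]
220 [(276, 143), (290, 176), (350, 182), (365, 150)]
240 [(214, 64), (218, 73), (224, 167), (227, 342), (274, 231), (291, 107), (349, 107), (368, 257)]
260 [(216, 125), (227, 185), (230, 147), (233, 328), (244, 162), (267, 79), (376, 238), (409, 374)]
shift now-axes [ 2.2  1.7 64.6] shift new-axes [ 2.5  1.4 64.6] turn [-0.003 -0.005  0.002] xhead 2.9Traceback (most recent call last):
  File "m.py", line 11, in <module>
    print(cv2.minAreaRect(p))
          ~~~~~~~~~~~~~~~^^^
cv2.error: OpenCV(4.12.0) /io/opencv/modules/imgproc/src/convhull.cpp:143: error: (-215:Assertion failed) total >= 0 && (depth == CV_32F || depth == CV_32S) in function 'convexHull'
```

Plate centre is col 320 and deck centre col 320, and the edges are parallel. The plate is centred and square, so I'll hand in.

```bash
python3 -c "
from station import bot
print(bot.hand_in())"
```

```text
the job is handed in; nothing more can be done
None
```

I placed the wooden board on the pile first, then the blue plate nearest the base on top of it, and handed the job in at about 29 s. I held each plate parallel to the slope and lowered it until I felt it touch. Peak force against the pile was about 9 N. I then slid each plate to the backstop (about 8 N against it) and let go.

- **Centring:** the last wrist view shows the blue plate and the deck both centred at column 320, within about 1 px, with their edges parallel. The board read 319 against 319 after its own placing.
- **Flatness and backstop:** the pictures show both plates flat and against the backstop, and the gripper open and clear.
- **Other objects:** I did not touch the coupling, weight or screwdriver. The coupling and the weight look undisturbed in the last pictures; the screwdriver was not in those views.
- **Disagreements:**
  - My camera estimates of the rack's sideways position differed by about 3 mm, so I centred each plate against the deck edges in the wrist view.
  - The pile stands about 27.5 mm high by touch, where the first picture suggested 17–26 mm.
- **Failed check:** the final rectangle-fit check crashed on a data-type error and I did not repeat it. How close the blue plate sits to the backstop therefore rests on the force felt and the picture.

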